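# Bolt the stock chest shut

## Task

The hatch of the white stock chest is closed but not bolted. Slide its barrel bolt across, handle standing up, until the stem meets the stop of the yellow notch plate, then turn the handle down into the notch in front of the stop until it lies flat, and let go. Feel for the stop and the notch: never force the handle against the guide or the plate, and leave the other things where they are.

Things in the scene. Friction and masses are not known exactly. Their poses are not given: they have to be found in the camera images.
- chest: White chest 260 mm deep (x), 420 mm wide (y), 100 mm high, hatch shut; origin under its centre; its front (-x) faces the robot. The bolt is on its top along the front edge; things may lie or stand on the table close in front of it, none higher than the chest.
- guide: Steel guide of the bolt, fixed on the chest's top, axes as the chest's. Origin: on the bolt's axis (24 mm above the chest's top, 32 mm behind its front face) where the handle stands with the bolt fully back. The bolt slides towards -y to lock (the robot's right); -x points out over the chest's front edge, z up. No more than 20 N may bear on it or the yellow plate.
- rail (a point): On the guide: centre of the top edge of its upright rail (6 mm thick), 17 mm in front of and 25 mm above the guide's origin. The rail runs beside the handle's path: a handle turned towards it rests on its edge at about 0.3 rad. A yellow notch plate continues it and is clamped at a place that differs each time and is not measured: feel for it.
- bolt_end (a point): Tip of the bolt's rod, 92 mm ahead of the handle. The yellow plate has a notch 14 mm wide and, just past it, a rigid stop across the handle's path, up to 32 mm above the axis. The standing stem meets the stop when the bolt has slid 43 to 83 mm from fully back. In the notch the stem has 4 mm of play, so its middle is 2 mm back from the stop. The knob itself clears rail and stop.
- bolt (a joint): How far the bolt has slid, in m: 0 fully back, growing as it slides towards the guide's -y. Steel rod 12 mm thick; about 3 N of friction; it stays where it is left. It may start at 0 to 12 mm.
- bolt_handle (a joint): Turn of the handle about the bolt's axis, in rad: 0 standing upright (a hard end), growing as the knob goes over towards the guide's -x (the robot); 1.5 lying flat over the chest's front edge (a hard end). Friction of about 0.07 N m; it stays where it is left.
- knob (a point): Centre of the black ball knob (24 mm across) on the end of the handle, 66 mm from the bolt's axis. The steel stem between is 10 mm thick. The knob can be pinched from above across the bolt's direction and swung about the bolt's axis.
- deck_bin: Bystander: small open blue bin of fasteners on top of the chest, 110 x 85 x 55 mm; origin under its centre.
- washer: Bystander: steel ring lying on top of the chest, 52 mm across, 8 mm thick; origin under its centre.
- wrench: Bystander: wrench on the table, about 180 mm long; origin under its centre.
- blue_bin: Bystander: open blue bin on the table, 150 x 100 x 75 mm; origin under its centre.
- ply_box: Bystander: open plywood box on the table, 160 x 110 x 90 mm; origin under its centre.
- oil_can: Bystander: small grey can on the table, 60 mm across, 100 mm high; origin under its centre.
- driver: Bystander: screwdriver on the table, about 200 mm long; origin under its centre.

How it is judged (in metres and radians):
On the way, in this order (a step that is already met when the one before it is completed fails the run):
1. the bolt is slid across to the notch with its handle still standing (value of joint bolt above 0.032 m and value of joint bolt_handle below 0.5 rad), for 0.1 s.
2. the handle is turned down into the notch (value of joint bolt above 0.032 m and value of joint bolt_handle above 1.3 rad), for 0.2 s.
At the end, for the whole second after the job is handed in: The bolt is slid across by more than 32 mm and its handle lies in the notch, turned down by more than 1.3 rad of 1.5, both at rest, released, with less than 10 N bearing on the guide (all of step 2 and velocity of joint bolt between -0.01 and 0.01 m/s and velocity of joint bolt_handle between -0.05 and 0.05 rad/s and contact force between guide and anything else below 10 N); the robot touches nothing.
It fails at once if more than 20 N bears on the guide or its notch plate (contact force between guide and anything else above 20 N).
It fails at once if a bystander is moved by more than 20 mm (distance of any of deck_bin, washer, wrench, blue_bin, ply_box, oil_can, driver from where it was at the start of the episode above 0.02 m).
It also fails if it takes over 67 s, if anything falls off the work surface, if the arm or the gripper's body presses on something with over 40 N, if the wrist force passes 120 N, or if a joint passes its speed limit or range.

## Robot

A 6-joint arm with a two-finger parallel gripper is mounted at the origin on the work surface. World frame = base frame: x ahead of the robot, y to its left, z up, the work surface at z = 0. Lengths are in mm, angles in rad, forces in N, time in s.
With the tool pointing down it reaches from about 400 to 825 mm from the base axis. Payload 7 kg.
Tool frame: the origin (TCP) lies at the very end of the fingers, on their centre line; the grasp point (between the pads) lies 19 mm behind it; z points along the fingers, y is the direction in which the jaws open and shut (so a half turn about z gives the same grasp; the last joint's range is limited). The gripper opens to 88 mm and grips with 3 to 60 N. Pads are 19 mm wide; open, the fingers measure 130 mm over their backs; the gripper's body (78 mm by 193 mm) begins 47 mm behind the grasp point.
Start: joints at [1.517, 0.359, 0.012, 0, -1.224, -0.288], TCP at [226.257, 635.927, 194.561] pointing down, gripper open.
Joint ranges: [-3.07, 3.07], [-1.43, 2.12], [-1.02, 1.25], [-3.03, 1.67], [-3.05, -0], [-3.03, 3.03]. Speed limits (rad/s): [2.39, 2.39, 3.01, 3.14, 3.14, 3.14].

## Interface

Orientations are given as a unit quaternion [x, y, z, w].
In Python, from plant import bot gives the robot as it stands. Calls block until the motion is done:
- bot.move_ptp(position, orientation): joint-space move of the TCP to a pose.
- bot.line_to(position, velocity=150, ori=None): straight line of the TCP; ori=None keeps the orientation; velocity is the mean speed in mm/s.
- bot.move_joints(angles): joint-space move.
- bot.move_gripper(opening, force=None): finger opening in mm; force is the grip in N (None keeps the last); returns when the fingers have stopped.
- bot.pause(seconds).
- bot.solve_ik(position, orientation): joint angles nearest the present ones, or None.
- bot.read_state(): the state.
- bot.camera(name): name is "scene" or "top" or "wrist"; returns the picture (420x560x3 uint8, red, green, blue); there is no depth.
- bot.get_calibration(name): a dict with "fx", "fy", "cx", "cy" (pixels), "distortion" ([k1, k2, p1, p2, k3] as OpenCV has them; the pictures are not rectified), "view" (4x4, takes a point from world to camera coordinates); the wrist camera has in their place "T_tool_cam" (4x4, takes a point from camera to tool coordinates, whose origin is the TCP and whose axes are the flange's). Camera axes: x right, y up, looking along -z (the intrinsics and any distortion apply to the point x, -y, -z); pixel columns grow to the right and rows downward; lengths in mm; the calibration is good to about 2 mm. A picture is of the moment at which its call begins: read the wrist's pose just before it. get_calibration takes no time and is no camera call.
A pose or a line that the arm cannot do raises bot.Unreachable and nothing moves.
- bot.close_job(): hands the job in, once; it reports no verdict.
The state is a dict: "t": time; "joint_pos": joint angles; "qvel": joint speeds; "tau": joint torques, N m; "tcp_pos": TCP position; "eef_rot": TCP orientation; "contact_force": force on the tool from outside, world axes, zero at the start; "moment": the same for the moment, N m; "width": finger opening in mm.
Only numpy, scipy, OpenCV 4.12 (cv2) and the standard library are available. Lean on these libraries where they do the work, as an engineer would, in place of code of your own. Each camera call takes 0.05 s, during which the arm holds its last target.

## Working session

There is one attempt and no reset: what is moved stays moved. The work goes in short steps, each a Python script; the robot and the scene stay as the last script left them, time stands still between calls to the robot, and variables do not carry over. Pictures are saved under pics/ and viewed, and the job is handed in when it is done.

```bash
ls; mkdir -p pics; python3 - <<'E'
from plant import bot
import cv2, json
for n in ("scene","top"):
    im=bot.camera(n); cv2.imwrite(f"pics/{n}0.png",im[:,:,::-1])
for n in ("scene","top","wrist"): print(n,bot.get_calibration(n))
s=bot.read_state(); print(s)
E
```

```text
pics
scene {'fx': 475.07424510168454, 'fy': 475.07424510168454, 'cx': 283.0351320901575, 'cy': 208.0552181323912, 'distortion': array([0.00396785, 0.        , 0.        , 0.        , 0.        ]), 'view': array([[ 2.71926423e-01,  9.62112383e-01,  1.98943196e-02,
        -1.45030850e+02],
       [-6.71802462e-01,  1.74991654e-01,  7.19763415e-01,
         2.62162500e+02],
       [ 6.89011954e-01, -2.09087744e-01,  6.93934321e-01,
        -1.62396310e+03],
       [ 0.00000000e+00,  0.00000000e+00,  0.00000000e+00,
         1.00000000e+00]])}
top {'fx': 507.9849035049317, 'fy': 507.9849035049317, 'cx': 286.091289093979, 'cy': 206.907729941062, 'distortion': array([0.04085955, 0.        , 0.        , 0.        , 0.        ]), 'view': array([[ 2.55037111e-02, -9.99441453e-01,  2.15949910e-02,
        -1.74040330e+01],
       [ 9.98520579e-01,  2.65060543e-02,  4.74771679e-02,
        -5.21986653e+02],
       [-4.80230477e-02,  2.03521990e-02,  9.98638861e-01,
        -1.46441005e+03],
       [ 0.00000000e+00,  0.00000000e+00,  0.00000000e+00,
         1.00000000e+00]])}
wrist {'fx': 306.
[... 498 characters left out ...]
00,
         1.00000000e+00]])}
{'t': 0.1, 'joint_pos': array([ 1.51704629e+00,  3.59343567e-01,  1.11457733e-02, -3.09436588e-04,
       -1.22407491e+00, -2.88081910e-01]), 'qvel': array([ 0.00045755, -0.00186957,  0.00437025,  0.00191899, -0.00016967,
        0.00019444]), 'tau': array([-1.27538842e-03, -5.84163022e+01,  2.93752563e+01,  7.01550230e+00,
        1.01777460e-02, -5.34989636e-05]), 'tcp_pos': array([226.14788867, 635.48003792, 193.69588313]), 'eef_rot': array([ 9.85420146e-01, -1.70136914e-01, -5.81820537e-05,  7.50134811e-04]), 'contact_force': array([ 0.93512778, -0.24119779,  0.19260856]), 'moment': array([ 0.00046501, -0.04639209,  0.02846047]), 'width': 87.3865288583855}
```

View pics/scene0.png

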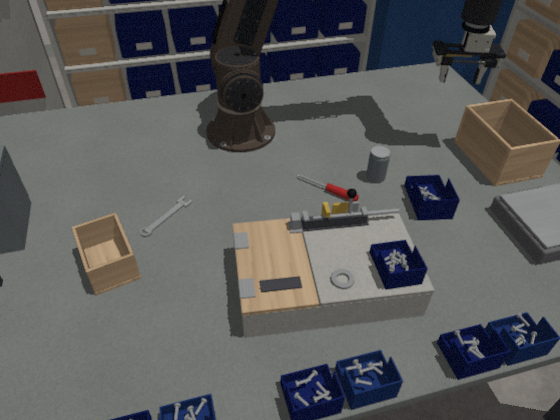

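View pics/top0.png

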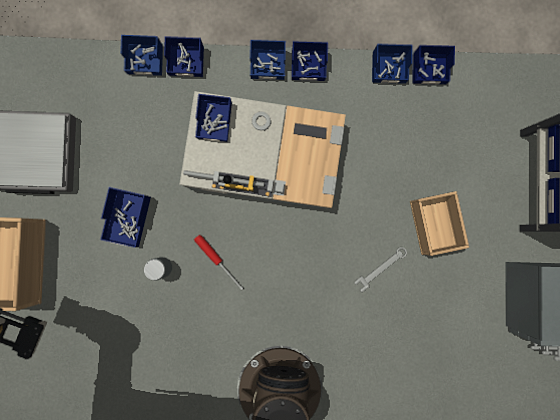

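The scene view looks back towards the robot, with the knob at about (352,194). In the top view the knob is at about (228,180), with the yellow plate right of it at (240-268,186). I'll enlarge both.

```bash
python3 - <<'E'
import cv2
a=cv2.imread("pics/scene0.png"); b=cv2.imread("pics/top0.png")
cv2.imwrite("pics/s0c.png",cv2.resize(a[175:245,280:410],None,fx=6,fy=6,interpolation=cv2.INTER_CUBIC))
cv2.imwrite("pics/t0c.png",cv2.resize(b[80:220,170:355],None,fx=4.3,fy=4.2,interpolation=cv2.INTER_CUBIC))
E
```

```text
(no output)
```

View pics/s0c.png

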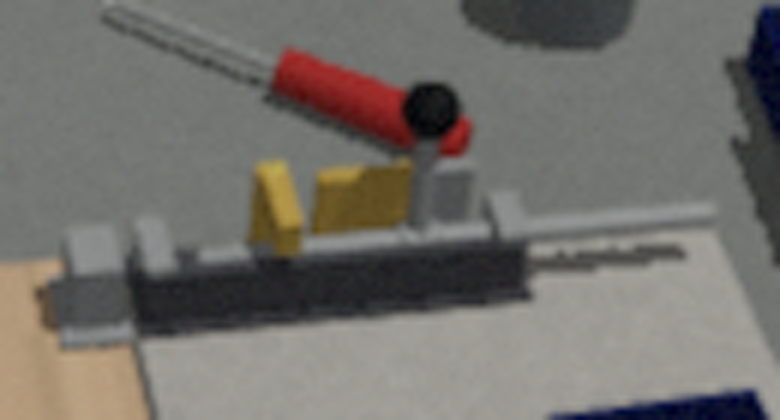

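View pics/t0c.png

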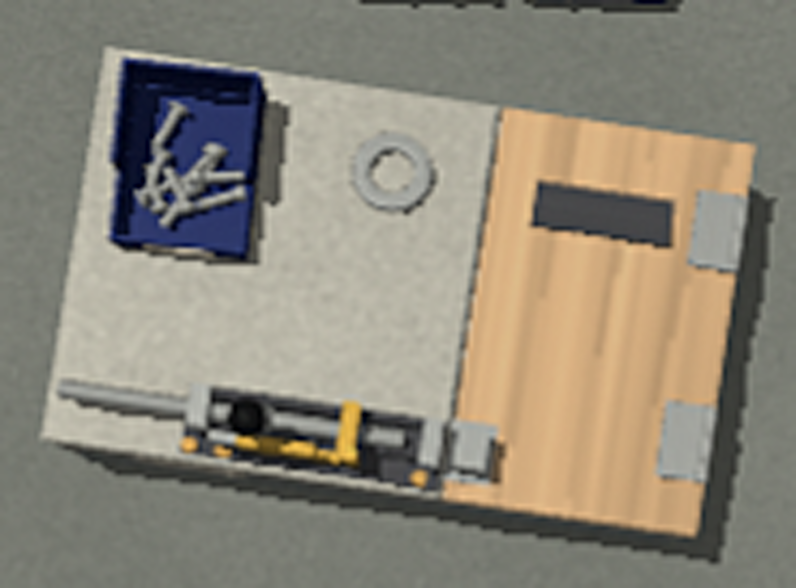

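Knob: scene (352.0,193.2), top (227.7,178.1). Chest top corners in the top crop: (108,46), (754,143), (697,535), (42,437).

```bash
cat > h.py <<'E'
import numpy as np, cv2
from scipy.spatial.transform import Rotation as R
from plant import bot
def view(n,st=None):
    c=bot.get_calibration(n)
    if n!="wrist": V=np.array(c["view"])
    else:
        T=np.eye(4);T[:3,:3]=R.from_quat(st["eef_rot"]).as_matrix();T[:3,3]=st["tcp_pos"]
        V=np.linalg.inv(T@c["T_tool_cam"])
    K=np.array([[c["fx"],0,c["cx"]],[0,c["fy"],c["cy"]],[0,0,1]])
    return K,np.array(c["distortion"]),V
def ray(cam,px):
    K,d,V=cam
    u=cv2.undistortPoints(np.array([[px]],float),K,d)[0,0]
    v=V[:3,:3].T@np.array([u[0],-u[1],-1]); o=-V[:3,:3].T@V[:3,3]
    return o,v/np.linalg.norm(v)
def atz(cam,px,z):
    o,v=ray(cam,px); return o+v*(z-o[2])/v[2]
def tri(rs):
    A=np.zeros((3,3));b=np.zeros(3)
    for o,v in rs:
        P=np.eye(3)-np.outer(v,v);A+=P;b+=P@o
    x=np.linalg.solve(A,b)
    return x,[np.linalg.norm((np.eye(3)-np.outer(v,v))@(x-o)) for o,v in rs]
def proj(cam,p):
    K,d,V=cam
    q=V[:3,:3]@np.array(p)+V[:3,3]; q=q*[1,-1,-1]
    return cv2.projectPoints(q[None],np.zeros(3),np.zeros(3),K,d)[0][0,0]
E
python3 - <<'E'
from h import *
S=view("scene");T=view("top")
print(tri([ray(S,(352,193.2)),ray(T,(227.7,178.1))]))
c=[(108,46),(754,143),(697,535),(42,437)]
P=np.array([atz(T,(x/4.3+170,y/4.2+80),100) for x,y in c]);print(P.round(1))
e=[P[i]-P[(i+1)%4] for i in range(4)]
print([np.linalg.norm(v).round(1) for v in e])
y=(P[0]-P[1]+P[3]-P[2]);print("yaw", np.arctan2(-y[0],y[1]), P.mean(0))
for z in (0,): pass
E
```

```text
(array([583.2913909 , 150.8258229 , 192.18223002]), [np.float64(0.09028129117819118), np.float64(0.09028129117817955)])
[[ 830.   255.8  100. ]
 [ 779.  -159.1  100. ]
 [ 520.1 -128.1  100. ]
 [ 572.7  289.1  100. ]]
[np.float64(418.0), np.float64(260.7), np.float64(420.5), np.float64(259.4)]
yaw -0.12384922788507936 [675.4421541   64.44008118 100.        ]
```

Knob triangulates to (583,151,192) against an expected height of 190. The chest comes out 419 x 260 mm with yaw -0.124. Next is a hover over the knob, jaws along the bolt's axis, and a wrist picture.

```bash
cat >> h.py <<'E'
YAW=-0.124
ex=np.array([np.cos(YAW),np.sin(YAW),0]);ey=np.array([-np.sin(YAW),np.cos(YAW),0]);ez=np.array([0,0,1.])
Q=R.from_matrix(np.c_[ex,-ey,-ez]).as_quat()
E
python3 - <<'E'
from h import *
S=view("scene");T=view("top")
k=np.array([583.3,150.8,192.2])
# stop top along the bolt axis
for px in ((350,405),(350,455),(240,440),(310,450)):
    p=atz(T,(px[0]/4.3+170,px[1]/4.2+80),156 if px[0]==350 else 149); print(px,((p-k)@ex).round(1),((p-k)@ey).round(1))
bot.move_ptp(k+[0,0,60],Q)
bot.move_gripper(56)
s=bot.read_state(); im=bot.camera("wrist"); cv2.imwrite("pics/w1.png",im[:,:,::-1])
np.save("s1.npy",s,allow_pickle=True)
print(s["t"],s["tcp_pos"],s["eef_rot"],Q,s["joint_pos"],s["contact_force"],s["width"])
print(proj(view("wrist",s),k))
E
```

```text
(350, 405) 17.0 -56.8
(350, 455) -14.0 -61.6
(240, 440) -14.3 6.8
(310, 450) -14.1 -36.5
3.0167 [583.32125185 150.75921132 252.22554771] [ 9.98075089e-01 -6.20170529e-02  2.38043701e-05 -2.70971701e-05] [ 0.99807862 -0.06196029  0.          0.        ] [ 5.76889257e-01  2.08802781e-01 -6.43475830e-02 -1.56938049e-05
 -1.29757543e+00  8.69797552e-01] [-0.46616524  0.60925126 -0.62774264] 56.295475432381956
[273.63876386 213.23286946]
```

View pics/w1.png

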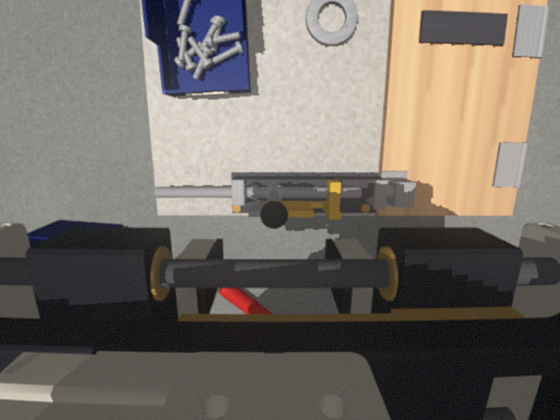

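The knob appears at (273.5,214), where the prediction was (273.6,213.2), and the bolt is level in the image, so the yaw is good. The stop's near face is around x=328. Next I descend, grip and test.

```bash
python3 - <<'E'
from h import *
s=np.load("s1.npy",allow_pickle=True).item(); W=view("wrist",s)
k=np.array([583.3,150.8,191.])
for px in ((328,182),(328,216),(341,182)):
    p=atz(W,px,156); print(px,((p-k)@ex).round(1),((p-k)@ey).round(1))
im=cv2.imread("pics/w1.png"); cv2.imwrite("pics/w1c.png",cv2.resize(im[160:230,220:420],None,fx=4,fy=4,interpolation=cv2.INTER_CUBIC))
bot.line_to(k-[0,0,19],velocity=80)
f0=bot.read_state()["contact_force"]
bot.move_gripper(20,force=12)
s=bot.read_state(); print(s["t"],s["tcp_pos"],s["width"],f0,s["contact_force"],s["moment"])
im=bot.camera("wrist"); cv2.imwrite("pics/w2.png",im[:,:,::-1])
E
```

```text
(328, 182) 20.5 -50.9
(328, 216) -12.5 -52.3
(341, 182) 20.5 -63.1
5.0167 [583.29309038 150.79005703 171.98689092] 20.12264202691314 [-0.46454298 -0.3869557   0.00736791] [-0.1668145   0.45064845  0.21614872] [ 0.00205105 -0.01233612  0.0648348 ]
```

View pics/w1c.png

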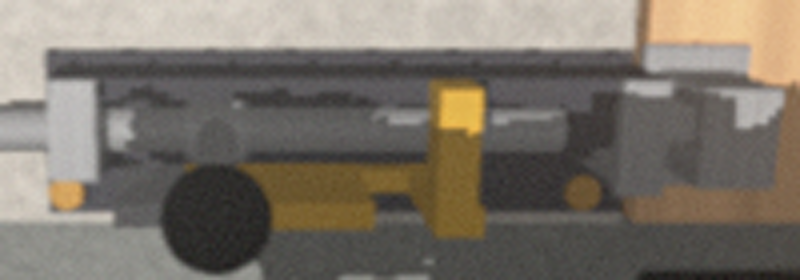

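View pics/w2.png

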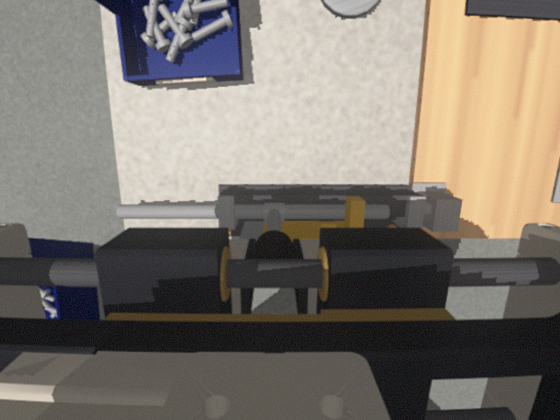

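The width of 20.1 mm is less than the 24 mm ball, so I'll check where the knob actually sits between the fingers.

```bash
python3 - <<'E'
from h import *
s=bot.read_state();W=view("wrist",s); k=np.array([583.3,150.8,191.])
print(proj(W,k),proj(W,k+12*ez), proj(W,k-6*ex), s["width"])
im=bot.camera("scene"); cv2.imwrite("pics/s2c.png",cv2.resize(im[140:245,280:410,::-1],None,fx=5.5,fy=5.5,interpolation=cv2.INTER_CUBIC))
im=cv2.imread("pics/w2.png"); cv2.imwrite("pics/w2c.png",cv2.resize(im[170:330,200:360],None,fx=3.7,fy=3.7,interpolation=cv2.INTER_CUBIC))
E
```

```text
[273.57117619 248.12742131] [273.55018001 256.19478372] [273.57975918 257.61310434] 20.094622738806624
```

View pics/s2c.png

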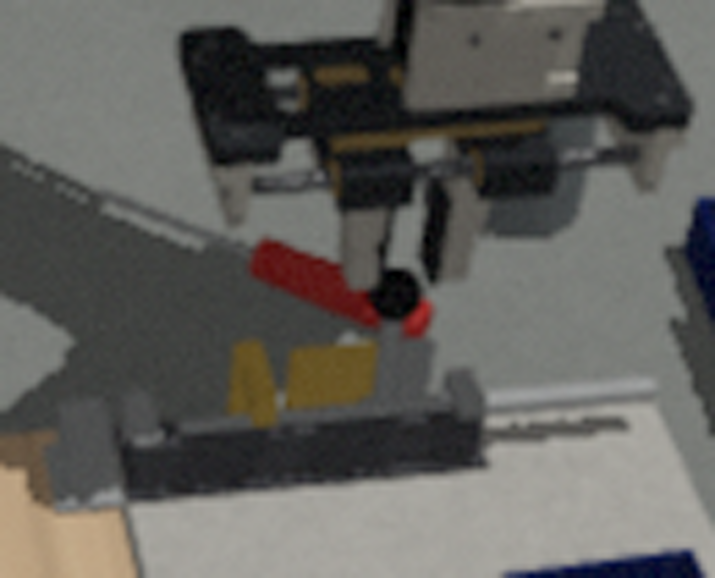

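View pics/w2c.png

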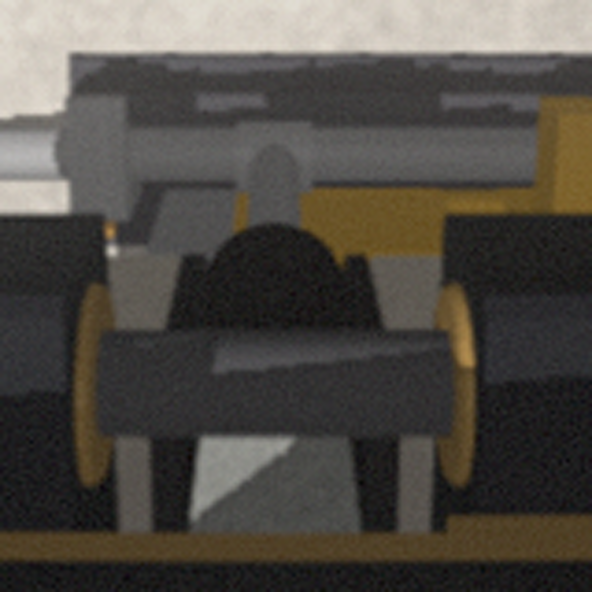

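```bash
python3 - <<'E'
from h import *
S=view("scene");T=view("top")
s=bot.read_state()
t=s["tcp_pos"]
f=lambda p:((proj(S,p)-[280,140])*5.5).round(0)
print(t, f(t),f(t+10*ey),f(t-10*ey),f([583.3,150.8,191]), f(t+20*ey+9*ex))
im=bot.camera("top"); cv2.imwrite("pics/t2c.png",cv2.resize(im[120:220,170:290,::-1],None,fx=6,fy=6,interpolation=cv2.INTER_CUBIC))
E
```

```text
[583.31030664 150.81095615 171.98213596] [390. 327.] [413. 325.] [368. 329.] [395. 295.] [440. 337.]
```

View pics/t2c.png

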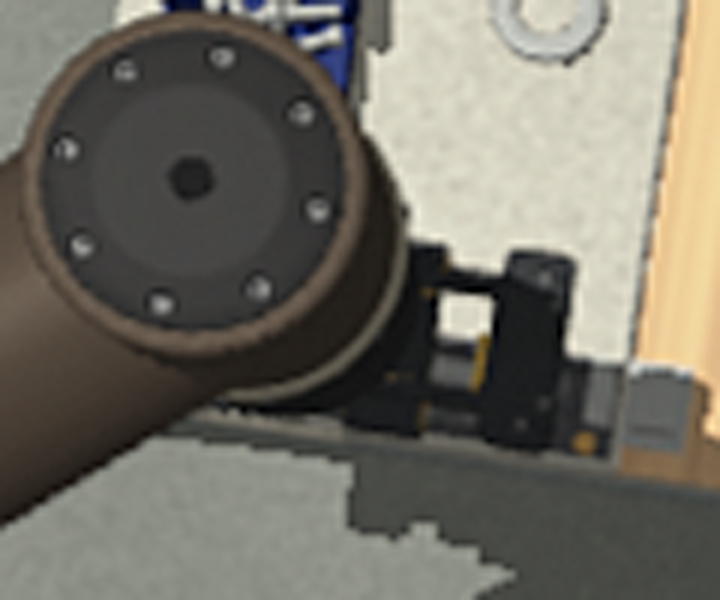

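In the scene view the finger tips sit above the ball, at crop row 285 against a predicted 327. I'll test the camera against the reported TCP using the first picture.

```bash
python3 - <<'E'
from h import *
S=view("scene");T=view("top");
t=np.array([226.15,635.5,193.7]);m=R.from_quat([ 9.85420146e-01, -1.70136914e-01,0,0]).as_matrix()
for y in(-50,50): print([ (proj(S,t+m@[x,y,0])).round(1) for x in (-9,9)], proj(T,t+m@[0,y,0]))
a=cv2.imread("pics/scene0.png");cv2.imwrite("pics/s0d.png",cv2.resize(a[20:110,420:520],None,fx=6,fy=6,interpolation=cv2.INTER_CUBIC))
s=bot.read_state();W=view("wrist",s);t=s["tcp_pos"];m=R.from_quat(s["eef_rot"]).as_matrix()
for y in(-10,10,-20,20): print([ ((proj(W,t+m@[x,y,0])-[200,170])*3.7).round(1) for x in (-9,9)])
E
```

```text
[array([471.2,  90.4]), array([472.5,  93.4])] [  6.35411857 309.24097087]
[array([438.6,  88.8]), array([439.5,  91.7])] [ 44.88998921 323.52019365]
[array([215.9, 296.9]), array([214.5, 199.6])]
[array([329. , 296.9]), array([330.2, 199.5])]
[array([159.4, 296.9]), array([156.7, 199.6])]
[array([385.4, 296.8]), array([388. , 199.5])]
```

View pics/s0d.png

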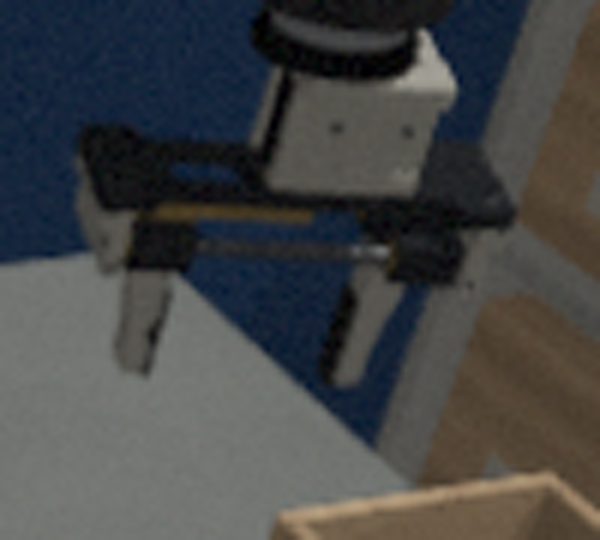

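```bash
python3 - <<'E'
from h import *
from scipy.optimize import least_squares
S=view("scene")
s=bot.read_state();W=view("wrist",s);t2=s["tcp_pos"];m2=R.from_quat(s["eef_rot"]).as_matrix()
t=np.array([226.15,635.5,193.7]);m=R.from_quat([ 9.85420146e-01, -1.70136914e-01,0,0]).as_matrix()
def r(d): return np.r_[proj(S,t+m@d)-[460,83.3],proj(S,t2+m2@d)-[353.6,191.6],proj(W,t2+m2@d)-[273.5,238.9]]
o=least_squares(r,[0,0,0]);print(o.x,o.fun)
o=least_squares(lambda z:r(np.array([9,0,z[0]])),[0]);print(o.x,o.fun)
E
```

```text
[ 11.285363    -0.05688276 -34.44483671] [-0.73222088 -0.47361776  0.34885022  0.28116247 -0.06238992 -0.00458129]
[-29.76693084] [-1.33188593  0.54190038 -0.17453625  1.12418658  0.05814443  1.0333269 ]
```

The tips measured in three views agree: the real finger ends lie about 30-34 mm short of the reported TCP along the tool. The jaws therefore closed just above the ball. I'll trust the pictures, reopen a little, go down in guarded steps and look again.

```bash
cat >> h.py <<'E'
def F(n=1):
    s=bot.read_state(); f=s["contact_force"]; return s,np.array([f@ex,f@ey,f[2]])
E
python3 - <<'E'
from h import *
bot.move_gripper(40)
k=np.array([583.3,150.8,0])
for z in range(166,141,-6):
    bot.line_to([k[0],k[1],z],velocity=40); s,f=F(); print(z,round(s["t"],2),f.round(1))
    if abs(f).max()>5: bot.line_to([k[0],k[1],z+6]);break
im=bot.camera("scene"); cv2.imwrite("pics/s3c.png",cv2.resize(im[140:245,280:410,::-1],None,fx=5.5,fy=5.5,interpolation=cv2.INTER_CUBIC))
im=bot.camera("wrist"); cv2.imwrite("pics/w3.png",im[:,:,::-1])
E
```

```text
166 6.07 [0.1 0.1 0.3]
160 6.37 [ 0.7 -0.5 -0.7]
154 6.67 [ 0.6 -0.2  0.4]
148 6.97 [-0.2 -0.6  0.1]
142 7.27 [ 0.7 -0.1  0.6]
```

View pics/s3c.png

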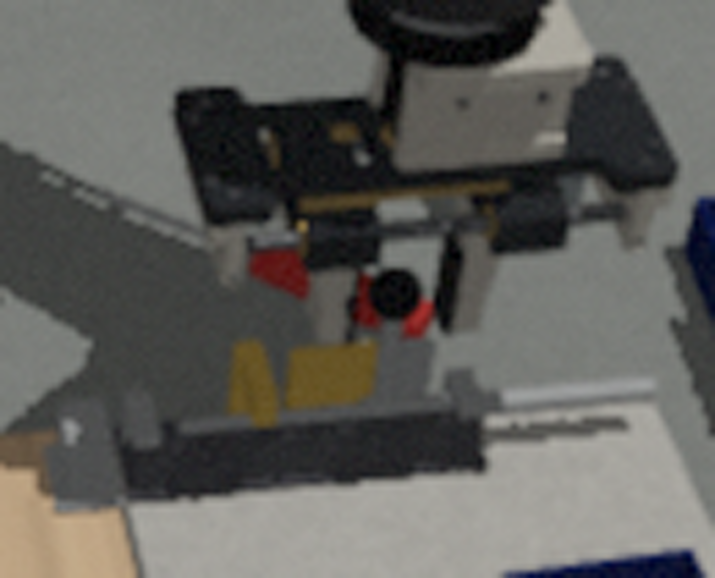

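View pics/w3.png

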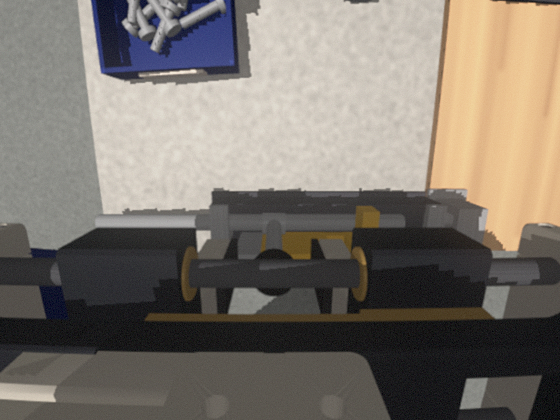

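The fingers now straddle the ball: tips at crop row ~335, ball centre at row 292. I close and check the width.

```bash
python3 - <<'E'
from h import *
bot.move_gripper(15,force=15)
s,f=F(); print(s["t"],s["width"],s["tcp_pos"],f)
# trial slide, small
p=np.array([583.3,150.8,142.])
for d in (2,4,6):
    bot.line_to(p-d*ey,velocity=25); s,f=F(); print(d,round(s["t"],2),f.round(2),((s["tcp_pos"]-p)@ey).round(2),s["width"])
E
```

```text
7.8083 22.54752539647086 [583.38327188 150.91410126 142.11311015] [0.37818462 1.50796587 0.30871929]
2 8.06 [-0.2   2.7   0.46] -1.77 22.340828106855923
4 8.31 [-0.03  2.55  0.82] -4.0 22.6624219256368
6 8.56 [0.21 2.28 1.11] -6.16 22.945614631158087
```

Gripped at 22.5 mm, with sliding friction about 2.5 N. I slide on, coarse up to 36 mm and then in guarded fine steps.

```bash
python3 - <<'E'
from h import *
p=np.array([583.3,150.8,142.])
ds=list(range(9,37,3))+list(np.arange(36.7,75,.7))
for d in ds:
    bot.line_to(p-d*ey,velocity=30 if d<37 else 10); s,f=F(); print(round(d,1),round(s["t"],2),f.round(2),((s["tcp_pos"]-p)@ey).round(2))
    if np.linalg.norm(f[:2])>6: break
bot.pause(0.15); s,f=F(); print(f,((s["tcp_pos"]-p)@ey),s["width"],s["t"])
E
```

```text
9 8.81 [1.12 1.34 1.01] -9.35
12 9.06 [0.63 0.93 1.89] -12.32
15 9.31 [1.27 1.67 2.37] -15.28
18 9.56 [0.25 0.58 2.01] -18.27
21 9.81 [-0.43  0.64  1.73] -21.23
24 10.06 [0.58 1.72 2.33] -24.26
27 10.31 [0.24 1.5  2.59] -27.27
30 10.56 [-0.06  0.54  3.25] -30.25
33 10.81 [0.43 1.61 2.95] -33.26
36 11.06 [0.19 0.04 3.31] -36.27
36.7 11.31 [0.02 1.73 2.72] -36.71
37.4 11.56 [-1.5   1.57  2.57] -37.35
38.1 11.81 [-0.89  2.82  4.04] -38.07
38.8 12.06 [-0.14  1.55  3.66] -38.84
39.5 12.31 [0.38 1.94 2.71] -39.59
40.2 12.56 [-0.54  1.46  3.29] -40.27
40.9 12.81 [0.01 2.6  3.14] -40.98
41.6 13.06 [-0.35  1.25  4.04] -41.65
42.3 13.31 [-0.76  1.4   3.53] -42.36
43.0 13.56 [-0.5   1.83  3.95] -43.06
43.7 13.81 [-0.92  2.03  4.41] -43.77
44.4 14.06 [1.25 1.69 4.03] -44.45
45.1 14.31 [-0.24  1.82  3.97] -45.17
45.8 14.56 [-0.65  2.04  3.91] -45.86
46.5 14.81 [-0.64  1.97  3.63] -46.56
47.2 15.06 [-0.03  2.36  3.78] -47.23
47.9 15.31 [0.02 1.87 4.21] -47.97
48.6 15.56 [-0.47  4.12  3.98] -48.37
49.3 15.81 [-0.75  6.34  4.05] -48.42
[-1.10373744  7.38386308  3.74025043] -48.44576911425854 22.398139607513464 15.9583
```

The stop is felt at 48.4 mm: force along the bolt rose from 2 to 7 N and the motion ceased, close to the visual estimate of 47-48 mm. I back off 2 mm and swing down under guard.

```bash
python3 - <<'E'
from h import *
p=np.array([583.3,150.8,142.])
bot.line_to(p-46.3*ey,velocity=10); bot.pause(.1); s,f=F(); print(f.round(2),((s["tcp_pos"]-p)@ey).round(2),s["width"])
c=p-46.3*ey
for th in np.arange(0.1,0.75,0.08):
    bot.line_to(c-66*np.sin(th)*ex-66*(1-np.cos(th))*ez,velocity=25); s,f=F(); e=s["tcp_pos"]-c
    print(round(th,2),round(s["t"],2),f.round(2),np.round([e@ex,e@ey,e[2]],2),round(s["width"],1))
    if abs(f[0])>6 or abs(f[1])>6 or abs(f[2])>9: print("stop");break
im=bot.camera("scene"); cv2.imwrite("pics/s4c.png",cv2.resize(im[140:245,270:400,::-1],None,fx=5.5,fy=5.5,interpolation=cv2.INTER_CUBIC))
im=bot.camera("wrist"); cv2.imwrite("pics/w4.png",im[:,:,::-1])
E
```

```text
[ 0.21 -2.8   5.38] -47.26 22.66437609119352
0.1 16.93 [-0.58 -1.96 -1.16] [-7.65 -0.5  -1.08] 22.7
0.18 17.28 [ 1.26 -1.56 -6.98] [-12.58  -0.06  -1.89] 22.8
0.26 17.64 [  3.75  -1.97 -11.55] [-17.32  -0.03  -2.86] 22.5
stop
```

View pics/s4c.png

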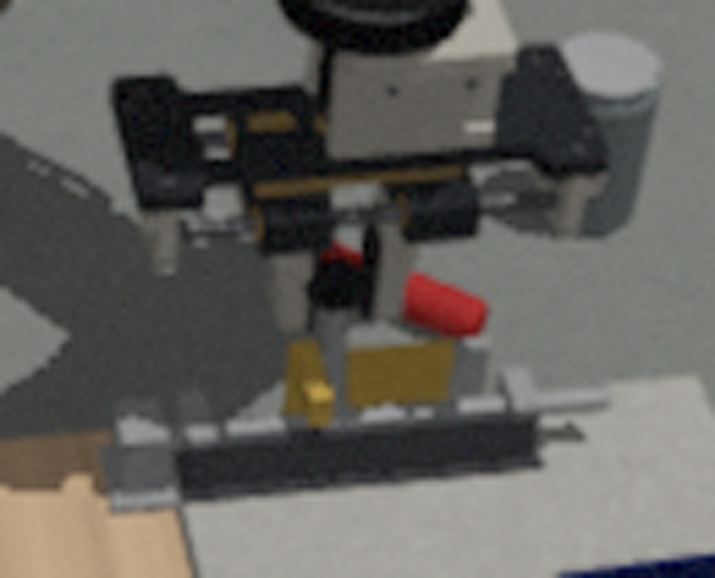

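View pics/w4.png

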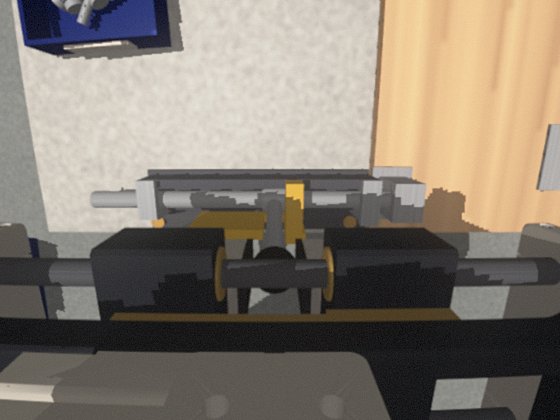

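The 12 N was purely radial (force direction matches the inward handle direction, tangential about 0.5 N). So it isn't the rail; my arc was slightly off because the handle started at about 0.05 rad. The picture shows the stem just in front of the stop, in line with the notch. I'll continue with radial compliance and a 5 N tangential guard, since at the stem the force is about 2.4 times higher.

```bash
cat > swing.py <<'E'
from h import *
import sys
th,thend,o=float(sys.argv[1]),float(sys.argv[2]),float(sys.argv[3])
th0=0.05
p=np.array([583.3,150.8,142.]);c=p-46.3*ey
A=c+66*np.sin(th0)*ex-66*np.cos(th0)*ez   # axis, in reported-TCP coordinates
while th<=thend+1e-6:
    d=-np.sin(th)*ex+np.cos(th)*ez; tt=-np.cos(th)*ex-np.sin(th)*ez
    bot.line_to(A+(66+o)*d,velocity=20 if th<0.6 else 35); s,_=F(); g=s["contact_force"]
    e=s["tcp_pos"]-A; fr,ft,fy=g@d,g@tt,g@ey
    print(round(th,2),round(s["t"],2),"fr %.1f ft %.1f fy %.1f"%(fr,ft,fy),"r %.1f ang %.3f y %.2f o %.2f"%(np.hypot(e@ex,e[2]),np.arctan2(-(e@ex),e[2]),(s["tcp_pos"]-p)@ey,o),round(s["width"],1))
    if ft<-4.5 or abs(fy)>6.5 or abs(fr)>16: print("stop");break
    o+=np.clip(fr*0.07,-1,1)
    th+=0.06
E
python3 swing.py 0.31 0.7 -0.8
```

```text
0.31 17.99 fr 1.1 ft -0.4 fy -2.6 r 66.1 ang 0.300 y -46.26 o -0.80 22.7
0.37 18.33 fr 4.7 ft -1.3 fy -1.1 r 65.8 ang 0.364 y -46.07 o -0.73 22.8
0.43 18.68 fr 2.1 ft 1.0 fy -1.5 r 65.6 ang 0.436 y -46.14 o -0.39 22.4
0.49 19.03 fr -0.3 ft 0.6 fy -0.0 r 65.6 ang 0.497 y -46.17 o -0.25 22.5
0.55 19.38 fr -3.0 ft 0.5 fy 1.0 r 65.6 ang 0.556 y -46.23 o -0.27 23.0
0.61 19.65 fr -3.2 ft 0.1 fy 0.5 r 65.5 ang 0.617 y -46.22 o -0.49 22.9
0.67 19.91 fr -1.6 ft 0.7 fy 2.6 r 65.4 ang 0.677 y -46.25 o -0.71 22.7
```

The angle is 0.68 rad, well past the 0.3 rad rail limit, with no resistance: the stem is in the notch. I continue.

```bash
python3 swing.py 0.73 1.57 -0.8; python3 - <<'E'
from h import *
im=bot.camera("scene"); cv2.imwrite("pics/s5c.png",cv2.resize(im[140:245,270:400,::-1],None,fx=5.5,fy=5.5,interpolation=cv2.INTER_CUBIC))
im=bot.camera("wrist"); cv2.imwrite("pics/w5.png",im[:,:,::-1])
E
```

```text
0.73 20.17 fr -1.3 ft 1.4 fy 1.3 r 65.3 ang 0.736 y -46.24 o -0.80 22.7
0.79 20.43 fr -0.5 ft 0.2 fy 1.5 r 65.2 ang 0.796 y -46.28 o -0.89 22.6
0.85 20.68 fr -1.1 ft 0.9 fy 1.6 r 65.1 ang 0.856 y -46.33 o -0.93 22.9
0.91 20.94 fr -2.0 ft 0.7 fy 2.2 r 65.0 ang 0.916 y -46.32 o -1.00 22.7
0.97 21.2 fr -2.4 ft 1.2 fy 1.4 r 64.9 ang 0.976 y -46.31 o -1.14 22.5
1.03 21.46 fr -0.6 ft 0.6 fy 1.1 r 64.8 ang 1.036 y -46.34 o -1.31 22.3
1.09 21.72 fr -2.2 ft 1.0 fy 0.7 r 64.7 ang 1.095 y -46.32 o -1.35 23.2
1.15 21.98 fr -0.8 ft 1.2 fy 2.9 r 64.5 ang 1.155 y -46.30 o -1.50 23.0
1.21 22.23 fr -1.8 ft 1.2 fy 1.5 r 64.5 ang 1.215 y -46.34 o -1.56 22.5
1.27 22.49 fr -0.6 ft 0.7 fy 1.0 r 64.4 ang 1.275 y -46.33 o -1.68 22.9
1.33 22.75 fr -1.6 ft 0.3 fy 1.2 r 64.3 ang 1.335 y -46.33 o -1.72 22.7
1.39 23.01 fr -0.3 ft 0.1 fy 0.9 r 64.2 ang 1.395 y -46.34 o -1.83 22.6
1.45 23.27 fr -0.1 ft 1.8 fy 1.2 r 64.2 ang 1.454 y -46.35 o -1.85 22.5
1.51 23.52 fr -1.0 ft 1.4 fy 1.1 r 64.2 ang 1.513 y -46.32 o -1.86 22.5
1.57 23.78 fr 1.8 ft -8.2 fy 0.4 r 63.6 ang 1.555 y -46.24 o -1.93 22.6
stop
```

View pics/w5.png

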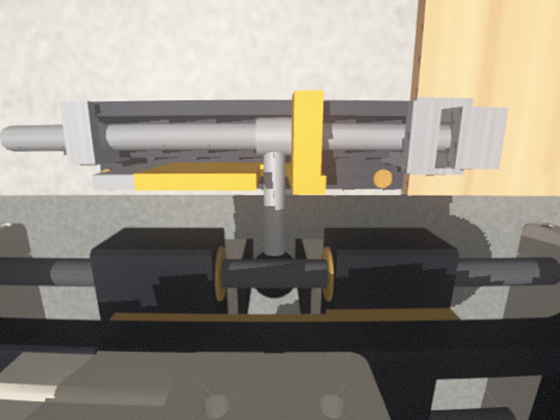

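View pics/s5c.png

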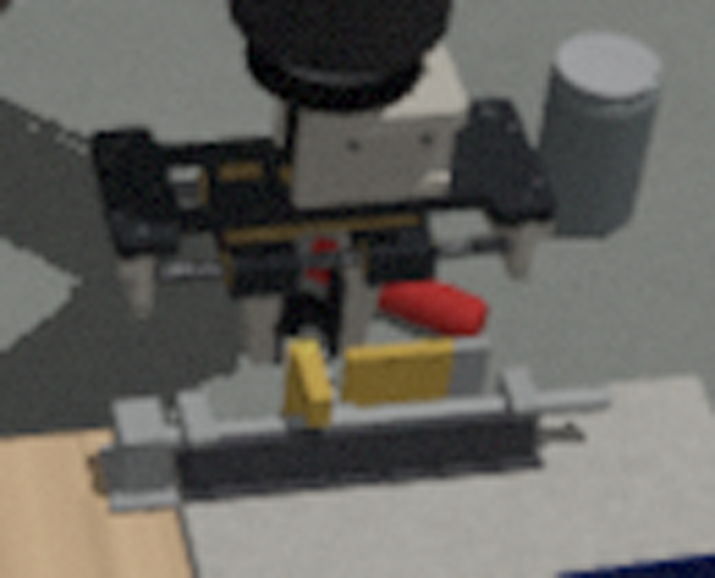

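The handle is at its hard end, with -8 N felt at about 1.55 commanded. The stem (264-285 px) lies in the notch in front of the stop. I relieve the load, open and lift straight away.

```bash
python3 - <<'E'
from h import *
s=bot.read_state();q=s["tcp_pos"].copy()
bot.line_to(q+[0,0,1.0],velocity=15); bot.pause(.1); s,f=F(); print(f.round(2))
bot.move_gripper(44); bot.pause(.2); s,f=F(); print(s["width"],f.round(2),s["t"])
q=s["tcp_pos"].copy()
bot.line_to(q+[0,0,15],velocity=40); s,f=F(); print(f.round(2))
bot.line_to(q+[0,0,130],velocity=120)
s=bot.read_state()
for n in("wrist","scene","top"):
    im=bot.camera(n); cv2.imwrite(f"pics/{n}6.png",im[:,:,::-1])
    if n=="scene": cv2.imwrite("pics/s6c.png",cv2.resize(im[140:245,270:400,::-1],None,fx=5.5,fy=5.5,interpolation=cv2.INTER_CUBIC))
print(s["t"],s["tcp_pos"],s["contact_force"])
k=np.array([583.3,150.8,191])-46.3*ey+3*ex-66*ex-66*ez
print(k,proj(view("wrist",s),k),proj(view("scene"),k))
E
```

```text
[-0.51  1.01  0.06]
44.183108631364576 [ 0.35  0.3  -0.05] 25.0833
[-0.16 -0.48  0.5 ]
26.7167 [517.29898765 112.23489112 207.26368261] [-0.0048278   0.67480705 -0.94304542]
[515.05722519 112.64749437 125.        ] [273.49465752 209.16566139] [324.7541765  197.87945259]
```

View pics/wrist6.png

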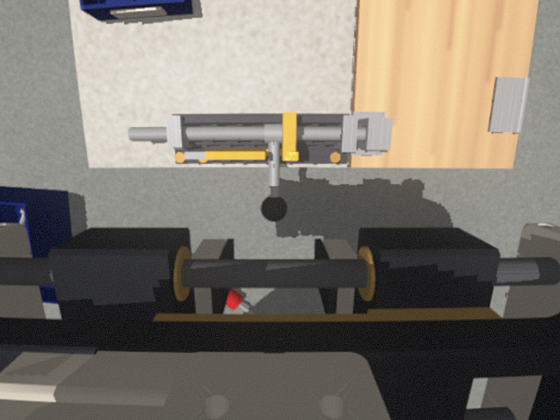

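View pics/s6c.png

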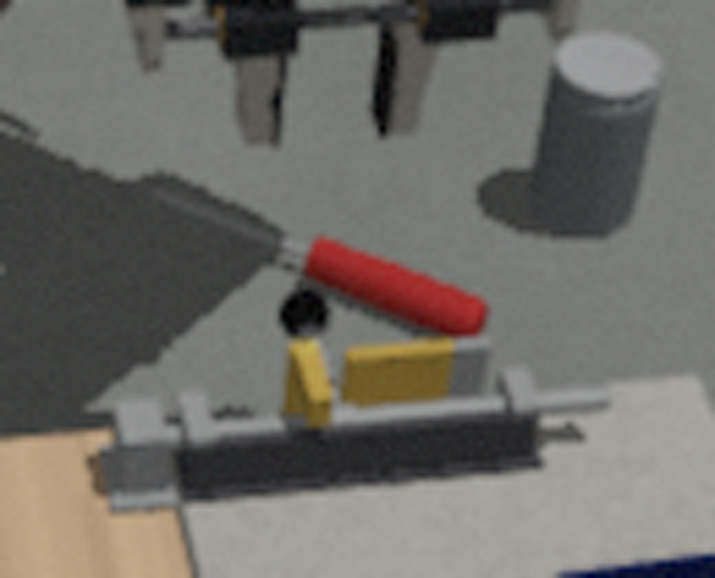

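View pics/top6.png

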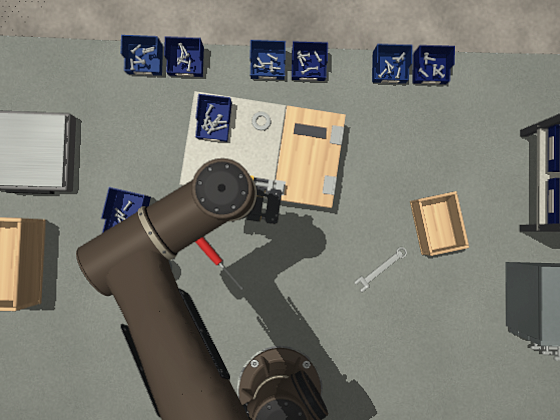

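The knob is at wrist (274,208) and scene (325.1,196.7). The flat-handle prediction was (273.5,209.2) and (324.8,197.9), so the handle lies flat, released, and the bystanders are where they were. Handing in.

```bash
python3 -c "
from plant import bot
print(bot.close_job())"
```

```text
the job is handed in; nothing more can be done
None
```

I bolted the hatch and handed the job in at about 27 s of the 67 s allowed; the hand-in gave no verdict.

- **Slide:** I pinched the knob across the bolt's direction and slid the bolt with the handle standing. The stem met the stop 48.4 mm from where it started, where the force along the bolt rose from about 2 N to 7 N. The camera estimate had been 47–48 mm.
- **Turn:** I backed off about 2 mm and turned the handle down through the notch. It met no resistance along its path until its hard end near 1.5 rad, where I felt about 8 N. I eased that load off before letting go.
- **Last checks:** The wrist and scene pictures show the knob within about 1.5 pixels of where a flat handle should put it, with the stem in the notch in front of the stop. After release the force on the tool was about 1 N or less. No bystander visibly moved, though the arm hid the oil can in the last top view, so I judged the can from the scene view.

Two things disagreed on the way:

- **Finger length:** The finger ends sit about 30–34 mm short of the reported TCP. My first grip closed just above the ball, at 20 mm opening, without moving it. I found this in the pictures, went lower and gripped properly at 22.5 mm.
- **Swing arc:** My first arc was slightly off, because the handle seems to have started at about 0.05 rad. That pulled up to 12 N along the handle, not against the rail. I then followed the force for the rest of the swing.

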